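# Clear the assembly station's catch tray into the tote

## Task

Clear the station's catch tray into the tote. Draw the finished cylinder out from under the guard and put it down in the open, then take it again so that you can stand it upright, rod up, on the floor of the tote's empty cell; lay the finished foot mount flat on the floor of the tote's open bay. Do not drop or topple them, and leave the parts already in the tote and the things lying around where they are.

Things in the scene. Friction and masses are not known exactly. Their poses are not given: they have to be found in the camera images.
- station: Fixed. Origin: on the table, middle of the guard's mouth; y into the guard, z up. Steel catch tray: x -130..130, y -280..120 mm, floor 4 mm above the table, 3 mm lips 14 mm high round the open part. A clear guard tunnel covers y 0..120: roof 66 to 70 mm high, walls x = +-126..130, 12 mm posts at the mouth. Machine behind y = 120: 162 mm high, and from y = 275 a magazine tube to 422 mm.
- cylinder: Bare metal pneumatic cylinder, 0.3-0.5 kg, 145 mm over all: square body 50 x 50 x 85, then a boss (dia. 32, 5 long) and a rigid round rod (dia. 18, 55 long). x: along the axis to the rod tip; z up as it lies. Origin: underside, mid-length of the square body (base x = -42.5, rod x 47.5..102.5, axis z = 25 mm). Starts lying in the tray, rod under the guard, base end sticking out 50-68 mm.
- cylinder_base (a point): Centre of the cylinder's square base face (opposite to the rod); axes as cylinder.
- cylinder_rod (a point): Point on the axis of the cylinder's rod, 120 mm from the base face, 30 mm beyond the boss and 25 mm short of the rod tip (smooth rod: lightly pinched near its tip it can turn in the fingers); axes as cylinder.
- foot: The finished cast foot mount lying in the open part of the tray, 0.2 to 0.3 kg: flat flange 80 x 45 x 11 mm (x, y, z) with a block 42 x 45 mm in its middle reaching 34 mm high. Origin: centre of its underside; x along the 80 mm length, z up. Take it across its 45 mm width (y).
- tote: Fixed grey plastic tote 200 x 244 x 62 mm (x, y, z); origin: centre of underside, z up. Floor 5 mm thick, walls 4 mm. A divider at x = -18 (4 thick, 58 high) parts a row of three cells (76 x 76 inside, centres x = -58, y = -80, 0, 80 mm) from one open bay (inside x -16..96, y -118..118). Two cells already hold a standing cylinder; the -y end of the bay holds a foot mount.
- empty_cell: Centre of the floor surface of the one empty cell of the tote (5 mm above the table); axes as the tote's.
- stock_a: A finished cylinder, same as cylinder, already standing rod up in a cell; origin at the centre of its base, z up along the rod (145 mm high). Leave alone.
- stock_b: Another standing cylinder, as stock_a. Leave alone.
- stock_foot: A foot mount like foot, already lying in the -y end of the tote's bay; origin and axes as foot. Leave alone.
- screwdriver: Screwdriver 180 mm long lying between tray and tote; origin under its middle, x along it. Leave alone.
- spanner: Spanner 170 mm long lying behind the tray. Leave alone.
- puck_a: Black plastic workpiece, diameter 40, 30 mm high, standing on the table. Leave alone.
- puck_b: Another like puck_a. Leave alone.
- offcut: Offcut of square aluminium profile, 110 x 40 x 40 mm, lying behind the tote. Leave alone.
- oil: White plastic oil bottle, diameter 44, 100 mm high, at the back. Leave alone.

How it is judged:
On the way:
1. the cylinder has been drawn out from under the guard, put down outside the tote and let go (y of cylinder_rod in the frame of station below -0.02 m and horizontal distance between cylinder_base and empty_cell above 0.08 m and horizontal distance between cylinder and tote above 0.125 m and contact force between the fingers and cylinder below 0.1 N and linear speed of cylinder below 0.03 m/s), for 0.2 s.
At the end, for the whole second after the job is handed in: Cylinder rod up (within 0.1 rad) on the floor of the cell that was empty, base centre within 25 mm of the cell's centre; foot mount flat (within 0.1 rad) on the floor of the open bay; both less than 12 mm above the tote's underside, let go and at rest; the stock cylinders still stand (horizontal distance between cylinder_base and empty_cell below 0.025 m and z of each of cylinder_base, foot in the frame of tote below 0.012 m and angle between cylinder's own x axis and vertical below 0.1 rad and x of foot in the frame of tote between 0 and 0.085 m and y of foot in the frame of tote between -0.105 and 0.105 m and angle between each of foot, stock_a, stock_b's own z axis and vertical below 0.1 rad and linear speed of each of cylinder, foot below 0.02 m/s); the robot touches nothing.
It fails at once if the cylinder is dropped or topples (faster than 0.7 m/s or 5 rad/s out of the fingers) (contact force between the fingers and cylinder below 0.05 N and (linear speed of cylinder above 0.7 m/s or angular speed of cylinder above 5 rad/s)).
It fails at once if the foot mount is dropped or topples (faster than 0.7 m/s or 5 rad/s out of the fingers) (contact force between the fingers and foot below 0.05 N and (linear speed of foot above 0.7 m/s or angular speed of foot above 5 rad/s)).
It fails at once if a part already in the tote is displaced by more than 25 mm (distance of any of stock_a, stock_b, stock_foot from where it was at the start of the episode above 0.025 m).
It fails at once if a thing lying around is displaced by more than 30 mm (distance of any of screwdriver, spanner, puck_a, puck_b, offcut, oil from where it was at the start of the episode above 0.03 m).
It also fails if it takes over 72 s, if anything falls off the work surface, if the arm or the gripper's body presses on something with over 40 N, if the wrist force passes 120 N, or if a joint passes its speed limit or range.

## Robot

A 7-joint arm with a two-finger parallel gripper is mounted at the origin on the work surface. World frame = base frame: x ahead of the robot, y to its left, z up, the work surface at z = 0. Lengths are in m, angles in rad, forces in N, time in s.
With the tool pointing down it reaches from about 0.35 to 0.9 m from the base axis. Payload 8.1 kg.
Tool frame: the origin (TCP) lies midway between the tips of the shut fingers; the grasp point (between the pads) lies arm.grip_point_offset behind it (arm.grip_point_offset is the distance from the TCP to the grasp point, in m); y points along the fingers, z is the direction in which the jaws open and shut, and the axes are right-handed (so a half turn about y gives the same grasp; the last joint's range is limited). The gripper opens to 92 mm and grips with 3 to 60 N. Pads are 19 mm wide; open, the fingers measure 130 mm over their backs; the gripper's body (75 mm by 190 mm) begins 47 mm behind the grasp point.
Start: joints at [-1.446, 0.434, 0.025, 1.573, -0.012, 1.134, -0.075], TCP at [0.141, 0.609, 0.227] pointing down, gripper open.
Joint ranges: [-2.62, 2.62], [-0.44, 2.09], [-1.27, 1.32], [0.08, 2.57], [-1.32, 4.46], [0.12, 2], [-2.74, 2.74]. Speed limits (rad/s): [2.22, 2.22, 3.01, 3.01, 3.14, 3.14, 3.14].

## Interface

Orientations are given as a rotation vector (axis times angle).
In Python, from cell import arm, get_image, camera_info gives the robot as it stands.
- The arm moves only by the tool carry_out, never from a script. Its argument "steps" is one flat list of numbers, 5 for each row, row after row: the opening, from 0 (shut) to 1 (fully open), then the shift along the world's x, y, z in units of 0.1 m (1.0 is 0.1 m), then the turn about the world's z in units of 45 degrees (1.0 is 45 degrees). In form: [hand, dx, dy, dz, spin, hand, dx, dy, dz, spin, ...]. A call has 1 to 12 rows; each row is the pose to reach, as a shift and turn from the pose commanded when the call began; what a row does not reach only later rows make up. A row lasts 1/10 s, in which the tool goes at most 50 mm and 8.59 degrees, less where a joint would pass 70% of its speed; a pose out of reach is approached as far as the arm can. A call with a number of a shift or a turn outside -1 to 1 is refused whole. A call with a gripper value outside its range is refused whole. The fingers move at their own pace and stop on an object; "grip_force" is the grip in N (left out, the last holds). Time passes only in rows, so rows that repeat a pose let the fingers close. It gives the time, the measured TCP pose, the force and the opening at its end, in the units of the state.
- arm.observe(): the state, without advancing time (a new reading comes with each control period).
- get_image(name): name is "scene" or "top" or "wrist"; returns (picture, depth): 420x560x3 uint8, red, green, blue; 420x560 float32, m along the optical axis (not along the pixel's ray), 0 where there is no reading.
- camera_info(name): a dict with "fovy" (degrees; the focal length in pixels is half the picture's height over the tangent of half this angle, whatever the lens; pixels are square), "cx", "cy" (the principal point, pixels), "R" (3x3) and "t" (3): a world point X has camera coordinates R X + t; the wrist camera has in their place "tool_from_camera" (4x4, takes a point from camera to tool coordinates, whose origin is the TCP and whose axes are the tool frame's). Camera axes: x right, y down, z forward; pixel columns grow to the right and rows downward; lengths in m; the calibration is good to about 2 mm. A picture is of the moment at which its call begins: read the wrist's pose just before it. camera_info takes no time and is no camera call.
- arm.sign_off(): hands the job in, once; it reports no verdict.
The state is a dict: "clock": time; "joints": joint angles; "dq": joint speeds; "joint_efforts": joint torques, N m; "position": TCP position; "ee_rot": TCP orientation; "force": force on the tool from outside, world axes, zero at the start; "ft_torque": the same for the moment, N m; "width": opening from 0.0 (shut) to 1.0 (fully open).
Only numpy, scipy, OpenCV 4.12 (cv2) and the standard library are available. Lean on these libraries where they do the work, as an engineer would, in place of code of your own. Each camera call takes 0.05 s, during which the arm holds its last target. There are 200 camera calls.

## Working session

There is one attempt and no reset: what is moved stays moved. The work goes in short steps, Python scripts to look and compute and a tool call to move; the robot and the scene stay as the last step left them, time stands still between calls to the robot, and variables do not carry over. Pictures are saved under pics/ and viewed, about 8 in all and at most 12, crops included, and the job is handed in when it is done.

Besides the shell and the picture viewer there is one more tool, called after ">>>" as name(argument=value, ...) on one line, values as JSON. carry_out: Moves the arm, as the interface text tells. Shifts and turns lie within -1 to 1; 1 stands for 0.1 m of shift or 45 degrees of turn. Its arguments: {"type":"object","properties":{"steps":{"type":"array","items":{"type":"number"}},"grip_force":{"type":"number"}},"required":["steps"]}

```bash
ls; mkdir -p pics; python3 - <<'E'
from cell import arm,get_image,camera_info
import cv2,numpy as np
s=arm.observe();print({k:np.round(v,3) for k,v in s.items()})
for n in("scene","top","wrist"):
    im,d=get_image(n);c=camera_info(n)
    cv2.imwrite(f"pics/{n}0.png",im[:,:,::-1]);np.save(f"pics/{n}0.npy",d)
    print(n,{k:np.round(v,3).tolist() for k,v in c.items()},(d>0).mean())
E
```

```text
pics
{'clock': np.float64(0.0), 'joints': array([-1.446,  0.435,  0.025,  1.574, -0.012,  1.134, -0.075]), 'dq': array([-0.001,  0.002,  0.001,  0.001,  0.   , -0.001, -0.001]), 'joint_efforts': array([ 1.0000e-03, -6.6785e+01,  9.8600e-01, -3.1445e+01, -6.0000e-02,
        4.3000e-02,  0.0000e+00]), 'position': array([0.141, 0.608, 0.226]), 'ee_rot': array([-1.565,  0.179, -0.179]), 'force': array([0.158, 0.364, 0.766]), 'ft_torque': array([-0.024,  0.041,  0.026]), 'width': np.float64(1.002)}
scene {'fovy': 44.744, 'cx': 280.129, 'cy': 207.186, 'R': [[0.665, 0.746, 0.016], [0.574, -0.497, -0.651], [-0.477, 0.442, -0.759]], 't': [-0.416, -0.26, 1.474]} 0.9961819727891157
top {'fovy': 51.008, 'cx': 280.02, 'cy': 209.204, 'R': [[-0.044, -0.999, 0.005], [-0.972, 0.042, -0.232], [0.232, -0.015, -0.973]], 't': [0.043, 0.582, 0.89]} 0.9958843537414966
wrist {'fovy': 58.852, 'cx': 281.899, 'cy': 211.486, 'tool_from_camera': [[0.001, 0.95, 0.313, -0.084], [0.001, -0.313, 0.95, -0.158], [1.0, -0.001, -0.001, 0.002], [0.0, 0.0, 0.0, 1.0]]} 0.9960076530612245
```

View pics/top0.png

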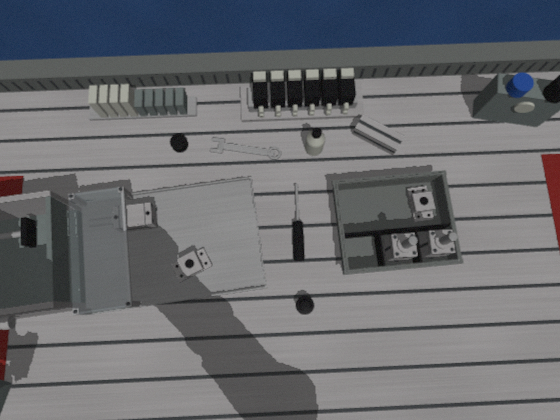

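View pics/scene0.png

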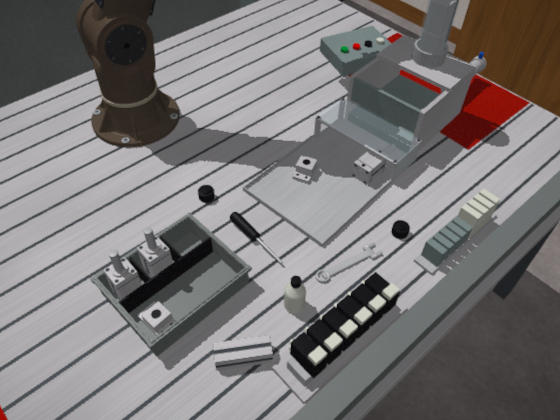

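```bash
cat > h.py <<'E'
from cell import arm,get_image,camera_info
import cv2,numpy as np
from scipy.spatial.transform import Rotation as Ro
def cloud(n,d,pose=None):
    c=camera_info(n);f=210/np.tan(np.radians(c["fovy"])/2)
    v,u=np.mgrid[:420,:560]
    P=np.stack([(u-c["cx"])/f*d,(v-c["cy"])/f*d,d],-1)
    if n=="wrist":
        T=np.array(c["tool_from_camera"]);P=P@T[:3,:3].T+T[:3,3]
        s=pose;return P@Ro.from_rotvec(s["ee_rot"]).as_matrix().T+s["position"]
    return (P-np.array(c["t"]))@np.array(c["R"])
def rect(xy):
    (c,s,a)=cv2.minAreaRect((xy*1000).astype(np.float32));return np.round(c,1),np.round(s,1),round(a,1)
def blobs(P,lo,hi,minpx=40,roi=None):
    m=((P[...,2]>lo)&(P[...,2]<hi)).astype(np.uint8)
    if roi: m&=((P[...,0]>roi[0])&(P[...,0]<roi[1])&(P[...,1]>roi[2])&(P[...,1]<roi[3])).astype(np.uint8)
    n,L,st,ce=cv2.connectedComponentsWithStats(m)
    for i in range(1,n):
        if st[i,4]>=minpx:
            Q=P[L==i];print(ce[i].round(),st[i,4],*rect(Q[:,:2]),"z",np.median(Q[:,2]).round(4))
E
python3 - <<'E'
from h import *
print(arm.grip_point_offset, Ro.from_rotvec(arm.observe()["ee_rot"]).as_matrix().round(3))
d=np.load("pics/top0.npy");P=cloud("top",d);np.set_printoptions(suppress=True)
for u,v in [(220,300),(200,240),(138,212),(190,263),(402,240),(441,236),(423,201),(375,200),(365,250),(400,172)]: print(u,v,P[v,u].round(4))
for lo,hi in [(.02,.03),(.031,.044),(.047,.06),(.06,.08),(.135,.16)]:
    print(lo,hi);blobs(P,lo,hi)
im=cv2.imread("pics/top0.png")
a=cv2.resize(im[165:320,60:270],None,fx=3.6,fy=3.6,interpolation=cv2.INTER_CUBIC)
cv2.imwrite("pics/a.png",a)
E
```

```text
0.0188 [[ 0.974 -0.     0.226]
 [-0.226 -0.001  0.974]
 [ 0.    -1.    -0.001]]
220 300 [0.3976 0.1588 0.    ]
200 240 [0.5342 0.2024 0.0033]
138 212 [0.5938 0.33   0.0541]
190 263 [0.4782 0.2182 0.039 ]
402 240 [ 0.5001 -0.2334  0.0948]
441 236 [ 0.5044 -0.3145  0.0982]
423 201 [ 0.5948 -0.306   0.0413]
375 200 [ 0.611  -0.2068  0.0046]
365 250 [ 0.4946 -0.173   0.0044]
400 172 [ 0.6785 -0.2742 -0.0003]
0.02 0.03
[515.  68.] 191 [ 928.2 -577.4] [  5.5 232.2] 0.3 z 0.0251
[410.  72.] 229 [ 928.4 -318.8] [  5.8 277.6] 0.4 z 0.0252
[192.  80.] 256 [927.4 218.5] [296.2   5.5] 90.0 z 0.0248
[64. 85.] 266 [927.7 526.9] [315.    5.5] 89.9 z 0.0244
[503. 116.] 178 [ 797.8 -537.8] [164.7  49.1] 61.9 z 0.0254
[375. 141.] 94 [ 749.8 -215.4] [107.3   4. ] 58.1 z 0.0245
[179. 142.] 185 [768.8 249.2] [38.7 37.6] 57.2 z 0.0259
[438. 196.] 102 [ 603.7 -349. ] [112.8  37.2] 22.5 z 0.0255
[401. 182.] 42 [ 646.1 -265.6] [ 2.7 84. ] 3.4 z 0.0252
[  8. 223.] 82 [582.4 623.4] [29.5 44.7] 7.8 z 0.0287
[299. 241.] 346 [520.7 -21.7] [89.2 23.6] 0.4 z 0.0236
[  9. 245.] 93 [537.4 618.8] [27.1 44.1] 5.9 z 0.0
[... 4296 characters left out ...]
0616
[347. 221.] 418 [ 544.  -155.3] [208.7  95. ] 2.7 z 0.0616
[ 99. 251.] 7045 [514.2 406.4] [261.2 125.8] 6.3 z 0.0702
[ 22. 212.] 131 [601. 576.] [  2.5 105.1] 5.9 z 0.0703
[ 22. 232.] 350 [555.3 590.5] [60.2 66.3] 5.9 z 0.0725
[430. 246.] 110 [ 482.1 -305.5] [67.4 33.5] 44.7 z 0.07
[392. 249.] 67 [ 485.4 -217.4] [55. 21.] 26.6 z 0.0715
[419. 264.] 271 [ 453.2 -268.3] [ 19.7 201.3] 4.1 z 0.0614
0.135 0.16
[520.  85.] 359 [ 816.1 -507.1] [44.  45.1] 12.4 z 0.1573
[551.  94.] 167 [ 793.8 -572.9] [41.8 20.2] 27.3 z 0.1477
[ 39. 251.] 1698 [502.4 517.4] [232.2 108.7] 5.9 z 0.1477
[452. 237.] 86 [ 494.3 -318.4] [17.2 17.2] 26.4 z 0.1491
[412. 241.] 84 [ 490.1 -238.2] [16.9 16.4] 48.5 z 0.1489
```

View pics/a.png

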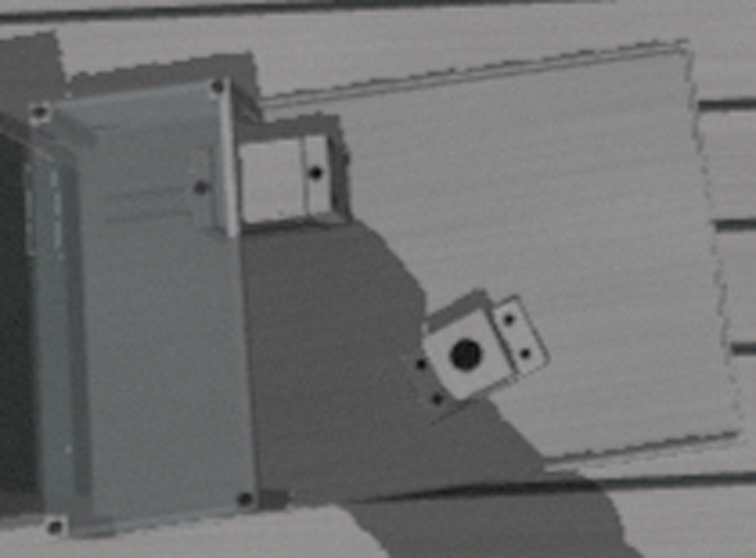

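>>> carry_out(steps=[1,1,-1,0,-0.4,1,1,-1,0,-0.4,1,1,-1,0,-0.4,1,1,-1,0,-0.4], grip_force=25)

```text
clock: 0.55
position: [0.2469, 0.504, 0.2269]
ee_rot: [-1.529, 0.43, -0.435]
force: [0.6, -0.1, 0.2]
width: 1.002
```

>>> carry_out(steps=[1,1,-1,0,-0.4,1,1,-1,0,-0.4,1,1,-1,0,-0.4,1,1,-1,0,-0.4])

```text
clock: 0.95
position: [0.3459, 0.404, 0.227]
ee_rot: [-1.464, 0.673, -0.678]
force: [-0.5, 0.6, 0.6]
width: 0.997
```

>>> carry_out(steps=[1,1,-1,0,-0.33,1,1,-1,0,-0.33,1,1,-1,0,-0.33,1,1,-1,0,-0.33,1,1,-1,0,-0.33])

```text
clock: 1.45
position: [0.4413, 0.3088, 0.2266]
ee_rot: [-1.391, 0.869, -0.868]
force: [0.1, 0.4, -0.1]
width: 0.998
```

```bash
python3 - <<'E'
from h import *
s=arm.observe();R=Ro.from_rotvec(s["ee_rot"]).as_matrix();print(s["position"].round(4),"jaw ang",np.degrees(np.arctan2(R[1,2],R[0,2])),s["clock"],s["joints"].round(2))
im,d=get_image("wrist");P=cloud("wrist",d,s);cv2.imwrite("pics/w1.png",im[:,:,::-1])
blobs(P,.033,.044,200,(.4,.65,.1,.4));blobs(P,.047,.06,200,(.4,.7,.1,.4))
d=np.load("pics/top0.npy");P=cloud("top",d)
m=(P[...,2]>.058)&(P[...,2]<.065)&(P[...,0]>.42)&(P[...,0]<.68)&(P[...,1]>-.4)&(P[...,1]<-.08)
print("tote",rect(P[m][:,:2]))
E
```

```text
[0.4413 0.3088 0.2266] jaw ang 26.030075328360777 1.45 [-0.98  0.3   0.35  1.81 -0.11  1.06 -0.13]
[401. 225.] 219 [567.6 322.4] [ 1.8 46.2] 5.0 z 0.0385
[277. 272.] 1626 [480.  220.4] [44.9 42.8] 26.4 z 0.0381
[428. 238.] 2581 [592. 325.] [50.9 50.4] 5.8 z 0.054
tote (array([ 548.6, -236.2]), array([210.4, 258.4]), 2.9)
```

>>> carry_out(steps=[1,0.37,-0.89,-0.5,0,1,0.37,-0.89,-0.5,0,1,0.37,-0.89,-1,0,1,0.37,-0.89,-1,0,1,0.37,-0.89,-1,0])

```text
clock: 2.0
position: [0.4766, 0.2214, 0.1262]
ee_rot: [-1.394, 0.868, -0.864]
force: [0.7, 0.3, 1.0]
width: 0.998
```

>>> carry_out(steps=[1,0,0,-0.4,0,1,0,0,-0.7,0,1,0,0,-0.9,0,1,0,0,-1,0,1,0,0,-1,0])

```text
clock: 2.5
position: [0.4781, 0.2217, 0.0271]
ee_rot: [-1.391, 0.866, -0.865]
force: [-0.6, 0.1, 0.2]
width: 0.994
```

```bash
python3 - <<'E'
from h import *
s=arm.observe();print(s["position"].round(4),s["force"].round(1))
im,d=get_image("wrist");cv2.imwrite("pics/w2.png",im[:,:,::-1])
E
```

```text
[0.4781 0.2217 0.0271] [-0.6  0.1  0.2]
```

View pics/w2.png

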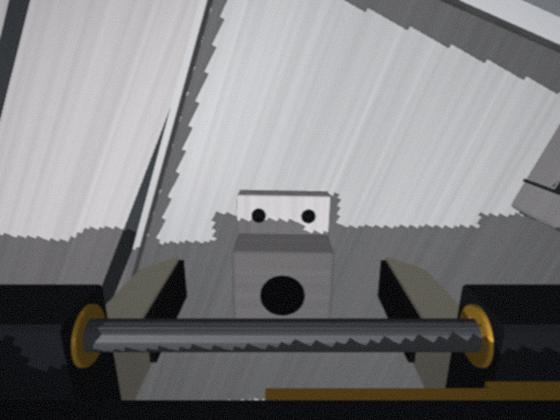

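The picture shows the foot block (cols 235–332) squarely between the finger pads (cols 185 and 380).

>>> carry_out(steps=[1,0,0,-0.15,0,1,0,0,-0.15,0,0.3,0,0,-0.15,0,0.3,0,0,-0.15,0,0.3,0,0,-0.15,0,0.3,0,0,-0.15,0,0.3,0,0,-0.15,0], grip_force=30)

```text
clock: 3.25
position: [0.4783, 0.2199, 0.012]
ee_rot: [-1.391, 0.867, -0.868]
force: [0.4, -0.3, 0.2]
width: 0.613
```

>>> carry_out(steps=[0.3,0,0,0.1,0,0.3,0,0,0.3,0,0.3,0,0,0.6,0,0.3,0,0,0.9,0,0.3,0,0,1,0])

```text
clock: 3.75
position: [0.4794, 0.2203, 0.1147]
ee_rot: [-1.387, 0.866, -0.869]
force: [1.0, 0.2, -3.5]
width: 0.486
```

>>> carry_out(steps=[0.3,0.1,-0.4,0.3,0.2,0.3,0.22,-0.9,0.3,0.37,0.3,0.22,-0.9,0.3,0.37,0.3,0.22,-0.9,0.3,0.37])

```text
clock: 4.15
position: [0.5001, 0.1276, 0.1415]
ee_rot: [-1.472, 0.649, -0.648]
force: [-0.4, 0.3, -2.3]
width: 0.485
```

>>> carry_out(steps=[0.3,0.3,-0.9,0,0.37,0.3,0.3,-0.9,0,0.37,0.3,0.3,-0.9,0,0.37])

```text
clock: 4.45
position: [0.5312, 0.0337, 0.1414]
ee_rot: [-1.533, 0.419, -0.421]
force: [-0.3, -0.2, -1.8]
width: 0.485
```

>>> carry_out(steps=[0.3,0.3,-0.9,0,0.37,0.3,0.3,-0.9,0,0.37,0.3,0.3,-0.9,0,0.37])

```text
clock: 4.75
position: [0.5611, -0.0576, 0.1414]
ee_rot: [-1.566, 0.193, -0.194]
force: [-0.3, 0.4, -2.8]
width: 0.486
```

>>> carry_out(steps=[0.3,0.3,-0.9,0,0.37,0.3,0.3,-0.9,0,0.37,0.3,0.3,-0.9,0,0.37,0.3,0.3,-0.9,0,0.37,0.3,0.3,-0.9,0,0.37])

```text
clock: 5.25
position: [0.5899, -0.1377, 0.1409]
ee_rot: [-1.569, -0.036, 0.038]
force: [0.4, 1.1, -2.1]
width: 0.485
```

```bash
cat >> h.py <<'E'
def st():
    s=arm.observe();R=Ro.from_rotvec(s["ee_rot"]).as_matrix();print(s["clock"],s["position"].round(4),"jaw",np.degrees(np.arctan2(R[1,2],R[0,2])).round(2),"F",s["force"].round(1),"w",s["width"],s["joints"].round(2));return s
E
python3 - <<'E'
from h import *
s=st();im,d=get_image("wrist");cv2.imwrite("pics/w3.png",im[:,:,::-1]);P=cloud("wrist",d,s)
blobs(P,.058,.065,100);
im,d=get_image("top");P=cloud("top",d)
m=(P[...,2]>.055)&(P[...,2]<.065)&(P[...,0]>.43)&(P[...,0]<.67)&(P[...,1]>-.38)&(P[...,1]<-.1)
E
```

```text
5.25 [ 0.5899 -0.1377  0.1409] jaw 92.68 F [ 0.4  1.1 -2.1] w 0.48534405488441407 [ 0.04  0.49  0.15  1.73 -0.09  0.93  1.84]
[323.  90.] 3070 [ 511.3 -115.4] [109.7  10.6] 2.7 z 0.0605
[159.  59.] 320 [ 493.5 -214. ] [ 2.3 49.5] 89.9 z 0.0614
[28. 86.] 286 [ 511.5 -293.6] [ 2.8 22.1] 87.6 z 0.0618
[ 63. 124.] 106 [ 534.1 -277.2] [10.3 14. ] 59.2 z 0.0585
[ 23. 128.] 179 [ 537.  -301.5] [ 3.8 32.6] 2.6 z 0.0585
[ 37. 293.] 984 [ 654.8 -310.3] [11.4 59.4] 2.7 z 0.0609
```

View pics/w3.png

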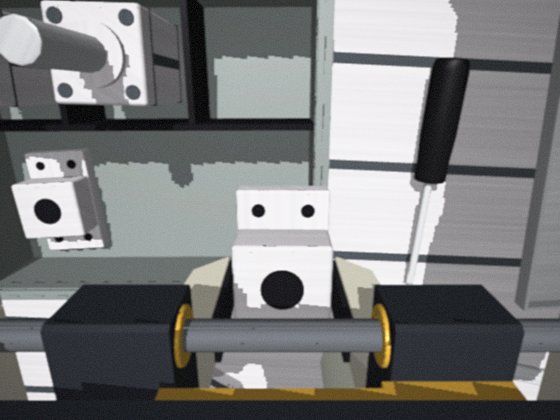

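>>> carry_out(steps=[0.3,0,-0.52,0,0,0.3,0,-0.52,-0.3,0,0.3,0,-0.52,-0.8,0,0.3,0,-0.52,-1,0,0.3,0,-0.52,-1,0])

```text
clock: 5.85
position: [0.5878, -0.1898, 0.0385]
ee_rot: [-1.568, -0.033, 0.043]
force: [-0.5, 0.9, -2.4]
width: 0.486
```

>>> carry_out(steps=[0.3,0,0,-0.1,0,0.3,0,0,-0.2,0,0.3,0,0,-0.25,0,0.3,0,0,-0.27,0,0.3,0,0,-0.27,0,0.3,0,0,-0.27,0])

```text
clock: 6.45
position: [0.595, -0.1914, 0.0204]
ee_rot: [-1.571, -0.046, 0.03]
force: [-5.2, 6.0, 32.5]
width: 0.491
```

>>> carry_out(steps=[0.3,0,0,0.1,0,0.3,0,0,0.1,0])

```text
clock: 6.65
position: [0.592, -0.1923, 0.0272]
ee_rot: [-1.572, -0.041, 0.034]
force: [-0.5, 0.0, -2.1]
width: 0.49
```

```bash
python3 - <<'E'
from h import *
s=st();im,d=get_image("wrist");im2,d2=get_image("scene")
a=cv2.resize(im2[200:370,80:330],(560,381),interpolation=cv2.INTER_CUBIC)
cv2.imwrite("pics/w4.png",np.vstack([im[180:,:,::-1],a[:350,:,::-1]]));
E
```

```text
6.65 [ 0.592  -0.1923  0.0272] jaw 92.71 F [-0.5  0.  -2.1] w 0.4898028709456468 [ 0.14  0.65  0.13  1.78 -0.12  0.72  1.95]
```

View pics/w4.png

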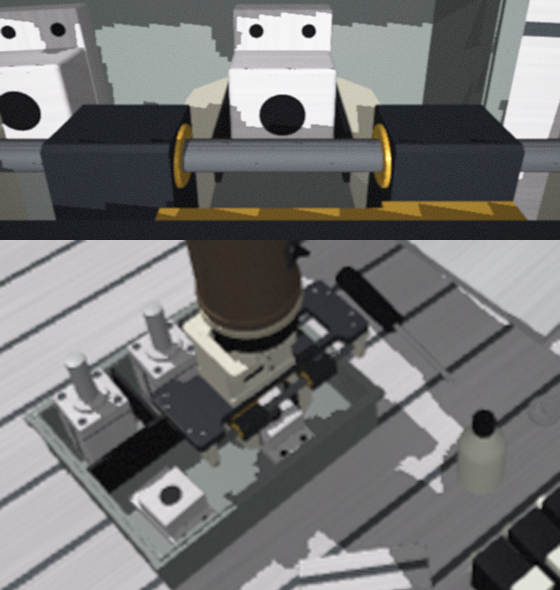

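The fingers hadn't fully closed when the lift began, so the foot sits about 8 mm lower in the grip than planned. It touched the floor early. I'll set it down gently.

>>> carry_out(steps=[0.3,0,0,0,0,0.3,0,0,-0.02,0,0.3,0,0,-0.03,0,0.3,0,0,-0.03,0])

```text
clock: 7.15
position: [0.5898, -0.1921, 0.0211]
ee_rot: [-1.57, -0.036, 0.038]
force: [-0.1, 1.0, -2.3]
width: 0.486
```

>>> carry_out(steps=[0.3,0,0,-0.01,0,0.3,0,0,-0.02,0,0.3,0,0,-0.02,0])

```text
clock: 7.45
position: [0.5899, -0.1922, 0.0205]
ee_rot: [-1.57, -0.037, 0.037]
force: [-4.5, 0.8, 7.5]
width: 0.483
```

>>> carry_out(steps=[0.55,0,0,-0.02,0,0.6,0,0,-0.02,0,0.8,0,0,-0.02,0,0.8,0,0,-0.02,0,0.8,0,0,-0.02,0,0.8,0,0,0.2,0,0.8,0,0,0.6,0,0.8,0,0,1,0,0.8,0,0,1,0,0.8,0,0,1,0])

```text
clock: 8.45
position: [0.5908, -0.1923, 0.1207]
ee_rot: [-1.571, -0.039, 0.035]
force: [0.4, 0.5, -0.2]
width: 0.803
```

>>> carry_out(steps=[0.75,0,0.6,0.2,-0.4,0.75,0,1,0.4,-0.5,0.75,0,1,0.4,-0.5,0.75,0,1,0.4,-0.5])

```text
clock: 8.85
position: [0.59, -0.0893, 0.1589]
ee_rot: [-1.553, 0.27, -0.268]
force: [-0.2, -0.6, 0.6]
width: 0.751
```

```bash
python3 - <<'E'
from h import *
s=st();im,d=get_image("top");P=cloud("top",d)
blobs(P,.033,.045,100,(.52,.65,-.36,-.12));blobs(P,.01,.024,60,(.52,.65,-.36,-.12));
im,d=get_image("wrist");P=cloud("wrist",d,s);blobs(P,.033,.048,200,(.52,.65,-.27,-.12))
E
```

```text
8.85 [ 0.59   -0.0893  0.1589] jaw 70.36 F [-0.2 -0.6  0.6] w 0.7514706242128314 [-0.12  0.46  0.25  1.74 -0.14  0.96  1.42]
[438. 193.] 67 [ 612.6 -351.4] [74.9  3.5] 2.6 z 0.0179
[165. 240.] 2798 [ 589.3 -189. ] [42.5 45.8] 2.0 z 0.0393
[238. 283.] 470 [ 643.7 -146.8] [ 1.8 53.3] 2.8 z 0.0408
```

>>> carry_out(steps=[0.75,0,1,0,-0.36,0.75,0,1,0,-0.36,0.75,0,1,0,-0.36])

```text
clock: 9.25
position: [0.5896, 0.0156, 0.158]
ee_rot: [-1.512, 0.491, -0.485]
force: [-0.3, 0.7, -0.0]
width: 0.753
```

>>> carry_out(steps=[0.75,0,1,0,-0.36,0.75,0,1,0,-0.36,0.75,0,1,0,-0.36])

```text
clock: 9.55
position: [0.5892, 0.1157, 0.158]
ee_rot: [-1.451, 0.709, -0.703]
force: [-0.0, 1.2, -0.4]
width: 0.749
```

>>> carry_out(steps=[0.75,0,1,0,-0.36,0.75,0,1,0,-0.36,0.75,0,1,0,-0.36])

```text
clock: 9.85
position: [0.5888, 0.2157, 0.1579]
ee_rot: [-1.366, 0.925, -0.919]
force: [0.3, 1.2, -0.0]
width: 0.747
```

>>> carry_out(steps=[0.75,0.02,0.9,0,-0.36,0.75,0.02,0.9,-0.3,-0.36,0.75,0.02,0.9,-0.3,-0.36,0.75,0.02,0.9,-0.3,-0.36])

```text
clock: 10.25
position: [0.5916, 0.2968, 0.1273]
ee_rot: [-1.258, 1.137, -1.137]
force: [-0.1, -1.0, 0.3]
width: 0.749
```

```bash
python3 - <<'E'
from h import *
s=st();im,d=get_image("wrist");cv2.imwrite("pics/w5.png",im[:,:,::-1]);P=cloud("wrist",d,s)
blobs(P,.047,.06,200,(.5,.7,.25,.4))
E
```

```text
10.25 [0.5916 0.2968 0.1273] jaw 5.65 F [-0.1 -1.   0.3] w 0.7489462082221061 [-0.85  0.62  0.48  1.61 -0.32  1.   -0.17]
[286. 181.] 5816 [592.5 325.8] [50.2 50.7] 5.0 z 0.0539
```

View pics/w5.png

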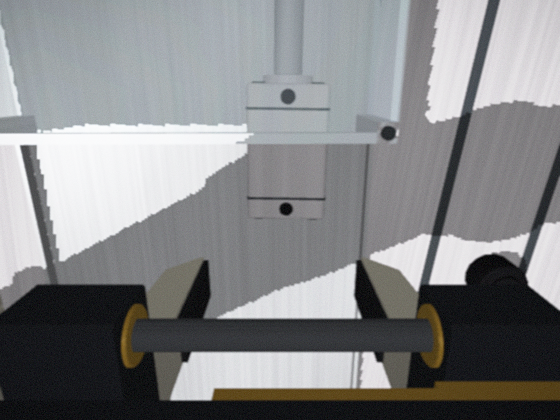

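The cylinder body (cols 247–327, base at row 218) is in line with the jaws. The guard edge is at row 135.

>>> carry_out(steps=[0.75,0.01,0.17,-0.3,0,0.75,0.01,0.17,-0.7,0,0.75,0.01,0.17,-1,0,0.75,0.01,0.17,-1,0,0.75,0.01,0.17,-1,0])

```text
clock: 10.8
position: [0.5944, 0.3127, 0.0306]
ee_rot: [-1.252, 1.14, -1.141]
force: [1.0, -1.0, 0.9]
width: 0.754
```

>>> carry_out(steps=[0.75,0,0,-0.12,0,0.75,0,0,-0.12,0,0.3,0,0,-0.12,0,0.3,0,0,-0.12,0,0.3,0,0,-0.12,0,0.3,0,0,-0.12,0,0.3,0,0,-0.12,0,0.3,0,0,-0.12,0,0.3,0,0,-0.12,0,0.3,0,0,-0.12,0], grip_force=25)

```text
clock: 11.8
position: [0.5933, 0.315, 0.0182]
ee_rot: [-1.252, 1.139, -1.139]
force: [-1.6, -0.5, 5.3]
width: 0.543
```

>>> carry_out(steps=[0.3,0.01,-0.1,0.01,0,0.3,0.03,-0.3,0.01,0,0.3,0.05,-0.5,0.01,0,0.3,0.07,-0.7,0.01,0,0.3,0.08,-0.8,0.01,0,0.3,0.08,-0.8,0.01,0])

```text
clock: 12.4
position: [0.6018, 0.2313, 0.0188]
ee_rot: [-1.251, 1.142, -1.144]
force: [-0.4, -0.4, -4.0]
width: 0.545
```

>>> carry_out(steps=[0.3,0.01,-0.1,0,0,0.3,0.03,-0.3,0,0,0.3,0.05,-0.5,0,0,0.3,0.07,-0.7,0,0,0.3,0.08,-0.8,0,0,0.3,0.08,-0.8,0,0,0.3,0.08,-0.8,0,0])

```text
clock: 13.1
position: [0.6091, 0.1555, 0.0187]
ee_rot: [-1.252, 1.14, -1.139]
force: [-0.7, 1.3, -2.8]
width: 0.541
```

>>> carry_out(steps=[0.3,0,0,-0.02,0,0.3,0,0,-0.02,0,0.6,0,0,-0.02,0,0.75,0,0,-0.02,0,0.75,0,0,-0.02,0,0.75,0,0,-0.02,0,0.75,0,0,-0.02,0,0.75,0,0,0.3,0,0.75,0,0,0.7,0,0.75,0,0,1,0,0.75,0,0,1,0])

```text
clock: 14.2
position: [0.612, 0.1553, 0.1232]
ee_rot: [-1.246, 1.136, -1.142]
force: [0.8, -1.0, 0.5]
width: 0.75
```

```bash
python3 - <<'E'
from h import *
s=st();im,d=get_image("wrist");cv2.imwrite("pics/w6.png",im[:,:,::-1]);P=cloud("wrist",d,s)
blobs(P,.047,.06,200,(.5,.7,.1,.4));blobs(P,.033,.0405,100,(.5,.7,.1,.4))
im,d=get_image("top");P=cloud("top",d);blobs(P,.033,.0405,40,(.5,.7,.1,.4))
E
```

```text
14.2 [0.612  0.1553 0.1232] jaw 5.38 F [ 0.8 -1.   0.5] w 0.7498396383869812 [-0.64  0.57  0.47  1.71 -0.31  0.93  0.04]
[276. 177.] 10503 [607.4 185.8] [50.3 85.7] 5.5 z 0.0539
[276.  56.] 2501 [603.9 257.9] [25.3 59.3] 3.3 z 0.0366
```

View pics/w6.png

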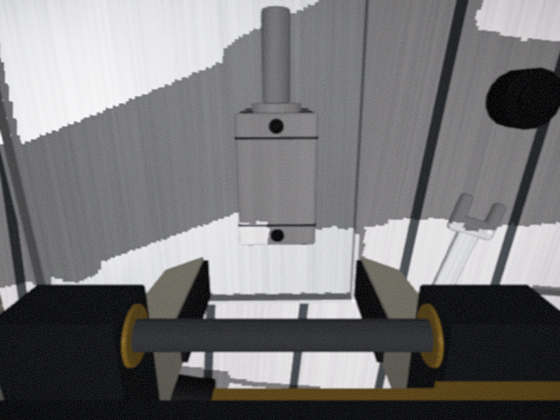

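The cylinder lies flat and clear of the guard: body rows 110–243, rod tip at (275, 10). Next I'll move to the rod.

>>> carry_out(steps=[0.45,-0.11,1,0,0,0.45,-0.11,1,0,0,0.45,-0.11,1,-0.3,0,0.45,-0.11,1,-0.5,0,0.45,-0.11,1,-0.5,0,0.45,-0.11,1,-0.5,0])

```text
clock: 14.9
position: [0.5977, 0.2541, 0.0679]
ee_rot: [-1.254, 1.141, -1.14]
force: [0.0, 0.1, -0.4]
width: 0.45
```

```bash
python3 - <<'E'
from h import *
s=st();im,d=get_image("scene");P=cloud("scene",d)
blobs(P,.032,.0395,30,(.55,.65,.2,.32))
im,d=get_image("wrist");cv2.imwrite("pics/w7.png",im[:,:,::-1]);
E
```

```text
14.9 [0.5977 0.2541 0.0679] jaw 5.35 F [ 0.   0.1 -0.4] w 0.4495642915395435 [-0.76  0.66  0.43  1.69 -0.34  0.86 -0.09]
[351. 181.] 56 [600.1 257.6] [15.9 38.7] 14.4 z 0.0353
```

View pics/w7.png

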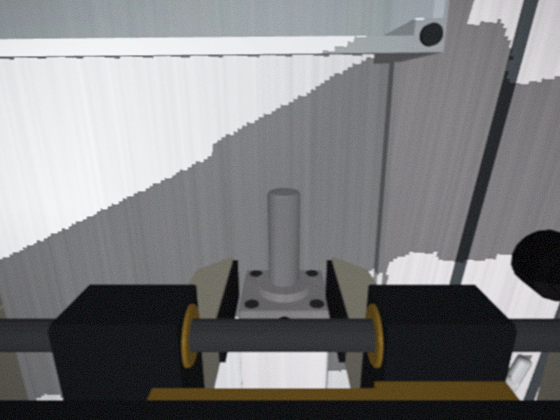

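The rod (cols 268–300) is centred between the pads (cols 237 and 330).

>>> carry_out(steps=[0.45,0,0.09,0,0,0.45,0,0.09,-0.3,0,0.45,0,0.09,-0.57,0,0.45,0,0.09,-0.57,0,0.05,0,0.09,-0.57,0,0.05,0,0.09,-0.57,0,0.05,0,0.09,-0.57,0,0.05,0,0.09,-0.57,0,0.05,0,0.09,-0.57,0,0.05,0,0.09,-0.57,0,0.05,0,0.09,-0.57,0,0.05,0,0.09,-0.57,0], grip_force=8)

```text
clock: 16.2
position: [0.5989, 0.2646, 0.0124]
ee_rot: [-1.25, 1.139, -1.139]
force: [1.7, 3.1, 4.4]
width: 0.191
```

>>> carry_out(steps=[0.05,0,0,0,0,0.05,0,0,0,0])

```text
clock: 16.4
position: [0.5989, 0.2646, 0.0124]
ee_rot: [-1.25, 1.139, -1.139]
force: [0.6, 2.9, 5.6]
width: 0.194
```

>>> carry_out(steps=[0.05,0,-0.03,0.1,0,0.05,0.01,-0.06,0.2,0,0.05,0.01,-0.11,0.3,0,0.05,0.02,-0.16,0.4,0,0.05,0.02,-0.22,0.48,0,0.05,0.03,-0.29,0.57,0,0.05,0.04,-0.39,0.67,0,0.05,0.05,-0.53,0.775,0,0.05,0.05,-0.53,0.775,0])

```text
clock: 17.3
position: [0.6047, 0.2079, 0.0915]
ee_rot: [-1.249, 1.14, -1.144]
force: [-0.9, 0.8, 2.6]
width: 0.2
```

```bash
python3 - <<'E'
from h import *
s=st();im,d=get_image("scene");im2,d2=get_image("wrist")
cv2.imwrite("pics/w8.png",np.vstack([cv2.resize(im[70:240,230:480],(560,381)),im2[220:]])[:,:,::-1])
E
```

```text
17.3 [0.6047 0.2079 0.0915] jaw 5.19 F [-0.9  0.8  2.6] w 0.19978244531884773 [-0.71  0.62  0.45  1.71 -0.33  0.89 -0.03]
```

View pics/w8.png

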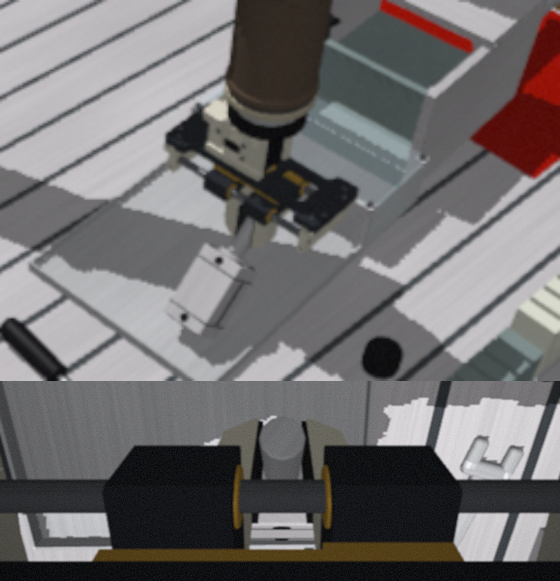

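The cylinder is tilting about its base edge as planned, and the rod is still between the pads. I'll finish the arc.

>>> carry_out(steps=[0.05,0.01,-0.07,0.04,0,0.05,0.01,-0.13,0.075,0,0.05,0.02,-0.21,0.11,0,0.05,0.03,-0.29,0.14,0,0.05,0.04,-0.43,0.18,0,0.05,0.05,-0.52,0.19,0,0.05,0.06,-0.6,0.2,0,0.05,0.07,-0.75,0.2,0,0.05,0.08,-0.84,0.19,0,0.05,0.09,-0.92,0.18,0,0.05,0.09,-0.92,0.18,0,0.05,0.09,-0.92,0.18,0])

```text
clock: 18.6
position: [0.6122, 0.1182, 0.1072]
ee_rot: [-1.253, 1.14, -1.141]
force: [0.3, -2.2, 4.7]
width: 0.194
```

```bash
cat > tilt.py <<'E'
from h import *
s=st();g=s["position"]
# body faces seen by scene camera: fit planes below the fingers
im,d=get_image("scene");P=cloud("scene",d);Q=P.reshape(-1,3)
m=(np.hypot(Q[:,0]-g[0],Q[:,1]-g[1])<.07)&(Q[:,2]<g[2]-.005)&(Q[:,2]>g[2]-.09)
Q=Q[m];print(len(Q),"z",Q[:,2].min().round(4),Q[:,2].max().round(4))
h=(Q[:,2]-g[2]).round(2)
for k in np.unique(h):
    q=Q[h==k];print(k,len(q),np.percentile(q[:,:2],[5,50,95],axis=0).round(4).tolist())
E
python3 tilt.py; python3 - <<'E'
import sys;sys.path.insert(0,'.')
from h import *
im,d=get_image("scene");im2,d2=get_image("wrist")
cv2.imwrite("pics/w9.png",np.vstack([cv2.resize(im[70:240,230:480],(560,381)),im2[220:]])[:,:,::-1])
E
```

```text
18.6 [0.6122 0.1182 0.1072] jaw 5.36 F [ 0.3 -2.2  4.7] w 0.1942688141409486 [-0.58  0.58  0.45  1.74 -0.31  0.9   0.1 ]
862 z 0.0172 0.1015
-0.09 42 [[0.5954, 0.0868], [0.6223, 0.0902], [0.6417, 0.136]]
-0.08 88 [[0.5995, 0.088], [0.6348, 0.0915], [0.6416, 0.1311]]
-0.07 80 [[0.5977, 0.088], [0.632, 0.0926], [0.6407, 0.1349]]
-0.06 85 [[0.5963, 0.0889], [0.6317, 0.0929], [0.6407, 0.1344]]
-0.05 80 [[0.5965, 0.0896], [0.6365, 0.0945], [0.6411, 0.1339]]
-0.04 89 [[0.5973, 0.0901], [0.6292, 0.0941], [0.6409, 0.1369]]
-0.03 91 [[0.5966, 0.0914], [0.6364, 0.0955], [0.6406, 0.14]]
-0.02 230 [[0.5945, 0.0923], [0.6264, 0.1047], [0.6397, 0.1388]]
-0.01 77 [[0.6017, 0.0962], [0.6179, 0.1099], [0.6329, 0.121]]
```

View pics/w9.png

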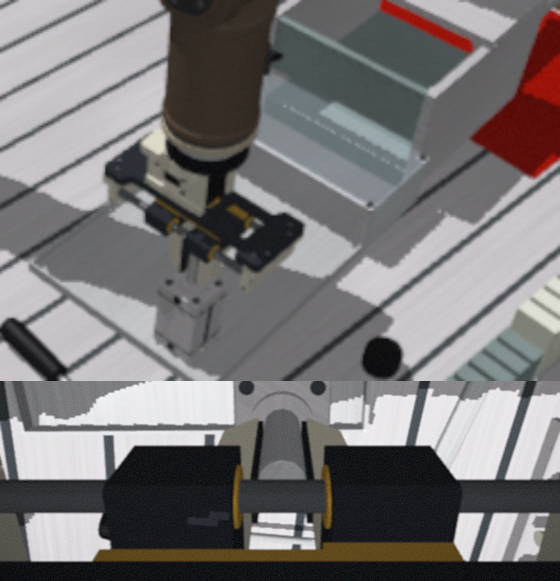

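It's almost upright, with about 0.07 rad still to go: the rod has to move about 8 mm further towards −y. After that I'll firm up the grip.

>>> carry_out(steps=[0.05,0,-0.03,0,0,0.05,0.01,-0.06,-0.01,0,0.05,0.01,-0.08,-0.01,0,0.05,0.01,-0.08,-0.02,0,0.05,0.01,-0.08,-0.02,0])

```text
clock: 19.25
position: [0.613, 0.1105, 0.1054]
ee_rot: [-1.253, 1.14, -1.14]
force: [-1.3, -1.4, 6.6]
width: 0.195
```

```bash
python3 tilt.py
```

```text
19.25 [0.613  0.1105 0.1054] jaw 5.38 F [-1.3 -1.4  6.6] w 0.19486112525377106 [-0.57  0.58  0.45  1.74 -0.31  0.9   0.11]
829 z 0.0154 0.1003
-0.09 50 [[0.5966, 0.0715], [0.633, 0.0902], [0.6769, 0.1257]]
-0.08 84 [[0.598, 0.0866], [0.6355, 0.09], [0.6417, 0.1326]]
-0.07 76 [[0.5967, 0.0867], [0.6324, 0.0901], [0.6413, 0.1289]]
-0.06 83 [[0.5974, 0.0863], [0.6351, 0.0912], [0.6408, 0.1336]]
-0.05 76 [[0.5971, 0.0862], [0.6359, 0.0904], [0.6408, 0.1349]]
-0.04 83 [[0.5991, 0.086], [0.6347, 0.0911], [0.6411, 0.1318]]
-0.03 87 [[0.5955, 0.0864], [0.633, 0.09], [0.6418, 0.1323]]
-0.02 223 [[0.5954, 0.0876], [0.6269, 0.0997], [0.6402, 0.1332]]
-0.01 67 [[0.6014, 0.0967], [0.617, 0.1054], [0.6357, 0.1182]]
```

>>> carry_out(steps=[0.05,0,0,0,0,0.05,0,0,0,0,0.05,0,0,0.05,0,0.05,0,0,0.2,0,0.05,0,0,0.4,0,0.05,0,0,0.6,0,0.05,0,0,0.8,0,0.05,0,0,0.95,0,0.05,0,0,0.95,0], grip_force=30)

```text
clock: 20.2
position: [0.6144, 0.1111, 0.203]
ee_rot: [-1.249, 1.137, -1.141]
force: [0.1, -0.4, -2.1]
width: 0.195
```

```bash
python3 tilt.py
```

```text
20.2 [0.6144 0.1111 0.203 ] jaw 5.4 F [ 0.1 -0.4 -2.1] w 0.19506486432707257 [-0.6   0.48  0.5   1.64 -0.25  1.09  0.06]
975 z 0.1131 0.198
-0.09 49 [[0.5982, 0.0868], [0.6323, 0.0903], [0.6426, 0.134]]
-0.08 91 [[0.5997, 0.0872], [0.6358, 0.0909], [0.6431, 0.1332]]
-0.07 94 [[0.5997, 0.0878], [0.6373, 0.0919], [0.6432, 0.1328]]
-0.06 97 [[0.598, 0.0874], [0.6358, 0.091], [0.6425, 0.1328]]
-0.05 97 [[0.5987, 0.0869], [0.6381, 0.0914], [0.6425, 0.1355]]
-0.04 98 [[0.5992, 0.0872], [0.6347, 0.0908], [0.6426, 0.1298]]
-0.03 103 [[0.5971, 0.0869], [0.6377, 0.0913], [0.6426, 0.1345]]
-0.02 263 [[0.5971, 0.0881], [0.6291, 0.1001], [0.6414, 0.1359]]
-0.01 83 [[0.6026, 0.0961], [0.6202, 0.106], [0.6352, 0.1166]]
```

>>> carry_out(steps=[0.05,-0.03,-0.08,0,0,0.05,-0.1,-0.25,0,-0.02,0.05,-0.2,-0.45,0,-0.05,0.05,-0.3,-0.65,0,-0.05,0.05,-0.4,-0.85,0,-0.05,0.05,-0.45,-1,0,-0.05])

```text
clock: 20.85
position: [0.5666, 0.008, 0.2002]
ee_rot: [-1.235, 1.171, -1.17]
force: [0.5, -0.9, -3.0]
width: 0.191
```

>>> carry_out(steps=[0.05,-0.1,-0.2,0,0,0.05,-0.2,-0.4,0,0,0.05,-0.3,-0.6,0,0,0.05,-0.4,-0.8,0,0,0.05,-0.48,-0.95,0,0,0.05,-0.5,-1,0,0,0.05,-0.5,-1,0,0])

```text
clock: 21.55
position: [0.5181, -0.0897, 0.2004]
ee_rot: [-1.234, 1.169, -1.17]
force: [0.4, -0.7, -3.2]
width: 0.193
```

>>> carry_out(steps=[0.05,-0.07,-0.12,0,0,0.05,-0.14,-0.28,0,0,0.05,-0.22,-0.42,0,0,0.05,-0.28,-0.55,0,0,0.05,-0.31,-0.65,0,0,0.05,-0.33,-0.7,0,0,0.05,-0.33,-0.7,0,0,0.05,-0.33,-0.7,0,0])

```text
clock: 22.35
position: [0.4855, -0.1587, 0.2002]
ee_rot: [-1.235, 1.168, -1.168]
force: [0.4, 0.9, -2.7]
width: 0.19
```

```bash
python3 tilt.py; python3 - <<'E'
import sys;sys.path.insert(0,'.')
from h import *
s=st();im,d=get_image("wrist");P=cloud("wrist",d,s);blobs(P,.055,.065,80,(.4,.68,-.4,-.08))
im2,d2=get_image("top");P=cloud("top",d2);blobs(P,.056,.065,60,(.4,.68,-.4,-.08));
im3,_=get_image("scene")
cv2.imwrite("pics/w10.png",np.vstack([cv2.resize(im3[170:340,60:310],(560,381)),im[:200]])[:,:,::-1])
E
```

```text
22.35 [ 0.4855 -0.1587  0.2002] jaw 3.17 F [ 0.4  0.9 -2.7] w 0.19020384201170015 [-0.25  0.3   0.59  1.92 -0.2   0.98  0.49]
954 z 0.1102 0.1912
-0.09 53 [[0.4699, -0.1815], [0.5109, -0.1692], [0.5131, -0.1345]]
-0.08 94 [[0.4713, -0.1813], [0.5109, -0.168], [0.5132, -0.133]]
-0.07 97 [[0.4744, -0.1813], [0.5109, -0.1676], [0.5136, -0.1357]]
-0.06 103 [[0.4733, -0.1809], [0.5109, -0.1663], [0.5133, -0.1333]]
-0.05 97 [[0.473, -0.1813], [0.5112, -0.1703], [0.5144, -0.136]]
-0.04 110 [[0.4706, -0.1814], [0.511, -0.1672], [0.5135, -0.1341]]
-0.03 97 [[0.4706, -0.1812], [0.5111, -0.1664], [0.5138, -0.1344]]
-0.02 241 [[0.4671, -0.1808], [0.5019, -0.1713], [0.5131, -0.1385]]
-0.01 62 [[0.472, -0.1719], [0.4904, -0.1652], [0.5019, -0.1578]]
22.4 [ 0.4855 -0.1585  0.2002] jaw 3.2 F [ 0.4 -1.2 -3.6] w 0.19389771458562557 [-0.25  0.3   0.59  1.92 -0.2   0.98  0.49]
[379. 183.] 7054 [ 549.2 -188.3] [210.9 163.4] 2.8 z 0.0603
[346. 228.] 708 [ 543.7 -140.6] [210.3  67. ] 2.9 z 0.0602
```

>>> carry_out(steps=[0.05,0,-0.01,-0.1,0,0.05,0,-0.01,-0.25,0,0.05,0,-0.01,-0.4,0,0.05,0,-0.01,-0.55,0,0.05,0,-0.01,-0.7,0,0.05,0,-0.01,-0.8,0,0.05,0,-0.01,-0.86,0,0.05,0,-0.01,-0.88,0,0.05,0,-0.01,-0.88,0])

```text
clock: 23.45
position: [0.4853, -0.1602, 0.1122]
ee_rot: [-1.235, 1.169, -1.169]
force: [-1.2, -0.2, -3.2]
width: 0.192
```

>>> carry_out(steps=[0.05,0,0,-0.02,0,0.05,0,0,-0.04,0,0.05,0,0,-0.04,0])

```text
clock: 23.75
position: [0.4852, -0.1601, 0.1083]
ee_rot: [-1.234, 1.168, -1.169]
force: [0.1, -0.3, -3.3]
width: 0.186
```

>>> carry_out(steps=[0.05,0,0,-0.01,0,0.05,0,0,-0.02,0,0.05,0,0,-0.03,0,0.05,0,0,-0.03,0])

```text
clock: 24.15
position: [0.4855, -0.1604, 0.1063]
ee_rot: [-1.233, 1.168, -1.169]
force: [-3.5, 0.4, 12.3]
width: 0.193
```

>>> carry_out(steps=[0.05,0,0,-0.02,0,0.05,0,0,-0.02,0,0.05,0,0,-0.02,0], grip_force=4)

```text
clock: 24.45
position: [0.4855, -0.1605, 0.1037]
ee_rot: [-1.234, 1.168, -1.17]
force: [-1.7, -1.4, 7.5]
width: 0.194
```

```bash
python3 tilt.py
```

```text
24.45 [ 0.4855 -0.1605  0.1037] jaw 3.13 F [-1.7 -1.4  7.5] w 0.19423058574582897 [-0.18  0.43  0.53  2.02 -0.31  0.76  0.59]
1678 z 0.0138 0.0976
-0.09 68 [[0.4662, -0.2028], [0.5313, -0.1789], [0.5466, -0.1201]]
-0.08 161 [[0.454, -0.2037], [0.5315, -0.1787], [0.5355, -0.1218]]
-0.07 215 [[0.4535, -0.2032], [0.5129, -0.1779], [0.5349, -0.1215]]
-0.06 241 [[0.4539, -0.2038], [0.513, -0.1744], [0.5345, -0.1214]]
-0.05 390 [[0.4537, -0.2055], [0.5141, -0.1804], [0.5344, -0.1202]]
-0.04 187 [[0.4492, -0.2064], [0.5111, -0.1732], [0.5333, -0.1162]]
-0.03 99 [[0.4722, -0.2175], [0.5118, -0.1713], [0.5179, -0.1355]]
-0.02 142 [[0.468, -0.2215], [0.4945, -0.1809], [0.5175, -0.1657]]
-0.01 175 [[0.4701, -0.2269], [0.4946, -0.1779], [0.5134, -0.1636]]
```

Slipped down onto the floor, so it's supported and upright. Opening now and withdrawing straight up.

>>> carry_out(steps=[0.3,0,0,-0.01,0,0.5,0,0,-0.01,0,0.5,0,0,-0.01,0,0.5,0,0,-0.01,0,0.5,0,0,0.1,0,0.5,0,0,0.3,0,0.5,0,0,0.6,0,0.5,0,0,0.9,0,0.5,0,0,1,0,0.5,0,0,1,0])

```text
clock: 25.5
position: [0.4861, -0.1604, 0.205]
ee_rot: [-1.232, 1.166, -1.17]
force: [-0.8, -0.8, -0.7]
width: 0.497
```

>>> carry_out(steps=[0.5,0,0.5,0.2,0,0.5,0,1,0.2,0,0.5,0,1,0.2,0,0.5,0,1,0.2,0])

```text
clock: 25.9
position: [0.4846, -0.0584, 0.2222]
ee_rot: [-1.238, 1.167, -1.165]
force: [-0.2, -0.0, -0.2]
width: 0.501
```

```bash
python3 - <<'E'
from h import *
s=st();im,d=get_image("top");P=cloud("top",d)
print("rods");blobs(P,.135,.16,40,(.4,.6,-.4,-.1));print("tops");blobs(P,.083,.0915,60,(.4,.6,-.4,-.1))
print("feet");blobs(P,.033,.0415,150,(.53,.64,-.36,-.13))
print("oil/screwdriver/pucks");blobs(P,.02,.03,150,(.3,.8,-.1,.3))
im3,_=get_image("scene");cv2.imwrite("pics/w11.png",np.hstack([cv2.resize(im3[160:360,60:310],(500,400)),im[100:400,270:500]] if 0 else [cv2.resize(im3[160:360,60:310],(450,360)),cv2.resize(im[140:300,280:480],(350,280),) if 0 else cv2.resize(im[150:290,310:480],(350,360))])[:,:,::-1])
E
```

```text
25.9 [ 0.4846 -0.0584  0.2222] jaw 3.37 F [-0.2 -0.  -0.2] w 0.5010444507462998 [-0.46  0.23  0.57  1.94 -0.14  1.02  0.24]
rods
[452. 237.] 85 [ 494.8 -318. ] [15.5 17.9] 86.5 z 0.1491
tops
[441. 244.] 280 [ 494.5 -319.1] [50.2 49.5] 87.7 z 0.0894
feet
oil/screwdriver/pucks
[178. 142.] 176 [768.7 249.2] [38.8 38.5] 19.8 z 0.0257
[299. 241.] 335 [520.8 -22.3] [23.2 89.1] 88.7 z 0.0237
```

View pics/w11.png

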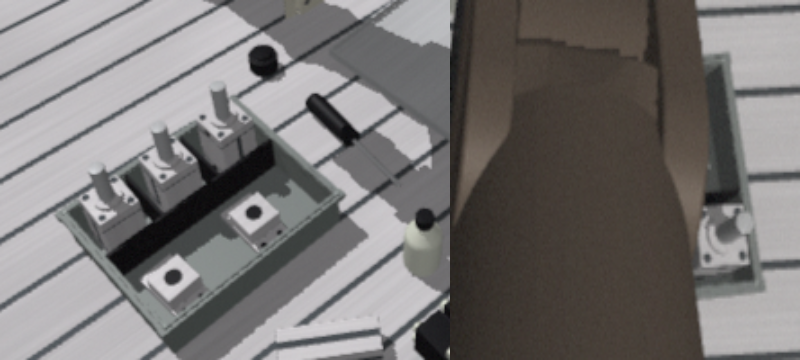

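The scene view shows three standing cylinders and two flat foot mounts, with nothing disturbed. I'll check their heights from the scene camera, then hand in.

```bash
python3 - <<'E'
from h import *
im,d=get_image("scene");P=cloud("scene",d)
print("rods");blobs(P,.146,.156,8,(.4,.6,-.4,-.1));print("tops");blobs(P,.087,.0945,30,(.4,.6,-.4,-.1))
print("feet");blobs(P,.036,.043,40,(.53,.64,-.36,-.13))
arm.sign_off()
E
```

```text
rods
[181. 208.] 44 [ 487.7 -157.6] [14.6 18.8] 39.7 z 0.1489
[148. 231.] 55 [ 496.1 -241.1] [16.6 17.4] 36.2 z 0.1488
[113. 253.] 60 [ 499.  -320.5] [16.5 16.8] 88.5 z 0.1489
tops
[185. 228.] 276 [ 488.2 -158.1] [51.2 49.5] 2.8 z 0.0896
[153. 250.] 314 [ 495.5 -241.4] [50.9 50.2] 0.1 z 0.0897
[120. 272.] 340 [ 499.2 -321. ] [50. 52.] 89.6 z 0.0896
feet
[164. 277.] 184 [ 536.3 -241.4] [  5.3 219.3] 2.9 z 0.0396
[201. 279.] 329 [ 590.6 -194.2] [43.4 45.7] 4.6 z 0.0382
[156. 315.] 387 [ 600.3 -310.8] [43.4 45.2] 6.5 z 0.0384
the job is handed in; nothing more can be done
```

I cleared the catch tray into the tote and handed the job in at about 26 s on the clock, well inside the 72 s limit.

**What I did**
- **Foot mount:** I took it across its 45 mm width and laid it in the open bay.
- **Cylinder:** I drew it about 160 mm out of the guard by its base end, put it down in the tray and let go. I then pinched the rod lightly (8 N), turned it upright about its base edge, and firmed the grip to carry it. I lowered it into the empty cell and released it.

**Last checks (scene camera)**
- **Cylinder:** The rod top and body top line up to about 1 mm, so it stands upright. It is about 2 mm from the cell's centre. Its top heights (149 and 90 mm) match those of the two stock cylinders.
- **Foot mount:** It lies flat at about tote (40, 45) mm. Its block top reads 38 mm, the same as the stock foot.
- **Surroundings:** Both stock cylinders are standing. The screwdriver and one puck measured within about 1 mm of their starting positions. I did not re-measure the other puck, the spanner, offcut or oil bottle. The arm passed well clear of them.

**What went wrong or disagreed**
- **Foot grasp:** I began lifting before the fingers had fully closed, so the foot sat about 8 mm lower in the grip than planned. It met the tote floor early with about 32 N. I backed off and set it down again gently, before letting go.
- **Top camera:** The arm hid most of the tote in the final top view, so it only confirmed one of the stock cylinders.
- **Camera agreement:** The scene and top cameras differ by up to about 5 mm in position, even on things that did not move.

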